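Lower the ratchet clamp onto the mould

ROBOT

A 6-joint arm with a two-finger parallel gripper is mounted at the origin on the work surface. World frame = base frame: x ahead of the robot, y to its left, z up, the work surface at z = 0. Lengths are in m, angles in rad, forces in N, time in s.
With the tool pointing down it reaches from about 0.2 to 0.875 m from the base axis. Payload 3.4 kg.
Tool frame: the origin (TCP) lies at the very end of the fingers, on their centre line; the grasp point (between the pads) lies 19 mm behind it; z points along the fingers, x is the direction in which the jaws open and shut, and the axes are right-handed (so a half turn about z gives the same grasp; the last joint's range is limited). The gripper opens to 94 mm and grips with 3 to 60 N. Pads are 16 mm wide; open, the fingers measure 119 mm over their backs; the gripper's body (75 mm by 177 mm) begins 78 mm behind the grasp point.
Start: joints at [-1.304, 0.276, 1.505, -0, 1.361, -0.121], TCP at [0.217, -0.532, 0.181] pointing down, gripper open.
Joint ranges: [-2.89, 2.89], [-0.75, 2.08], [0.22, 2.7], [-1.18, 4.32], [0.11, 2.71], [-2.7, 2.7]. Speed limits (rad/s): [2.57, 2.57, 3.14, 3.14, 3.14, 3.14].

INTERFACE

Orientations are given as a rotation vector (axis times angle).
In Python, from bench import bot gives the robot as it stands.
- The arm moves only by the tool arm_command, never from a script. Its argument "moves" is a list of rows, each a list of 2 entries, a list of its own where there are three numbers: the shift along the tool's x, y, z in units of 25 mm (1.0 is 25 mm), then the turn about the tool's z in units of 6 degrees (1.0 is 6 degrees). In form: [[[dx, dy, dz], turn], ...]. A call has 1 to 20 rows; each row is the pose to reach, as a shift and turn from the pose measured when the call began, along the tool's axes at that moment; what a row does not reach only later rows make up. A row lasts 1/12 s, in which the tool goes at most 41.7 mm and 7.16 degrees, less where a joint would pass 70% of its speed; a pose out of reach is approached as far as the arm can. A call with a gripper value outside its range is refused whole. "jaw" is the finger opening in mm, from 0 to 94, set as the call begins (left out, the last holds). The fingers move at their own pace and stop on an object; the grip force is fixed at half the most. Time passes only in rows, so rows that repeat a pose let the fingers close. It gives the time, the measured TCP pose, the force and the opening at its end, in the units of the state.
- bot.observe(): the state, without advancing time (a new reading comes with each control period).
- bot.capture(name): name is "side" or "top"; returns a dict with "image" (420x560x3 uint8, red, green, blue), "K" (3x3 intrinsics, pixels), "D" ([k1, k2, p1, p2, k3] as OpenCV has them; the pictures are not rectified), "R" (3x3) and "t" (3): a world point X has camera coordinates R X + t. Camera axes: x right, y down, z forward; pixel columns grow to the right and rows downward; lengths in m; the calibration is good to about 2 mm. A picture is of the moment at which its call begins. There is no depth.
- bot.hand_in(): hands the job in, once; it reports no verdict.
Trained networks look in a picture, given as the dict that the camera call returned (one of the last four; its "shot" number tells which), for a name from the list of things; names that differ only in an ending like _2 or _b are one class to them, and where a whole thing is asked for, a point or a joint stands for the part that bears it (a point fixed in the world has none). Each returns a list of dicts, best first, with "score" (0 to 1); they miss things now and then, are a little off and sometimes report something else, mostly with a low value. They report only what shows in the picture. A call takes as long as a camera call. They do not tell look-alikes from the thing itself.
- bot.find_in(thing, picture): "position" ([column, row] in pixels, amid what is visible of it).
- bot.silhouettes(thing, picture): "mask" (420x560 bool, what is visible of it) and "position" ([column, row] in pixels, amid what is visible of it).
The state is a dict: "clock": time; "joint_positions": joint angles; "dq": joint speeds; "joint_torque": joint torques, N m; "ee_pos": TCP position; "orientation": TCP orientation; "ft_force": force on the tool from outside, world axes, zero at the start; "torque": the same for the moment, N m; "opening": finger opening in m.
Only numpy, scipy, OpenCV 4.12 (cv2) and the standard library are available. Lean on these libraries where they do the work, as an engineer would, in place of code of your own. Each camera call takes 0.05 s, during which the arm holds its last target.

TASK

Close the bench clamp onto the grey mould with fingertip pushes only: press the pawl's tab down to its stop, so that the pawl stands clear of the ratchet teeth, then push the raised clamp arm down by its end plate until its round foot rests flat on the mould. Do not force the arm while the pawl is still in the teeth, do not lift the arm, and leave the mould and the things lying around where they are. Leave the arm down and the pawl clear.

Things in the scene. Friction and masses are not known exactly. Their poses are not given: they have to be found in the camera images.
- clamp: Ratchet clamp fixed to the bench, plate 400 x 150 x 12 mm. Origin: centre of the plate's underside. Its x axis runs from the arm's free end to the pawl, pointing to the robot's left within 30 deg. In its frame the arm's hinge axis (along y) is at x 50, z 100 mm, the pawl's at x 115, z 158; toothed wheel (radius 60, turns with the arm) and pawl lie at y -24. Highest fixed part 168 mm.
- press_arm (a joint): Clamp arm angle (rad): 0 = level, its foot on the mould; grows as it is raised; starts at 0.5 to 0.75. While the pawl is in the teeth it blocks downward motion (after up to one tooth, 0.18 rad, of play). With the pawl free the stiff hinge keeps the arm where it is left; about 3 to 6 N down on the end plate moves it. Never raise it above 0.84.
- palm (a point): Centre of the top face of the arm's end plate: flat black rubber, 75 mm along the arm, 46 across, 20 thick; 215 mm from the hinge axis along the arm and 10 mm above the arm's centreline (which passes through the hinge). It moves on an arc; with the arm level it is at (-165, 0, 110) mm in the clamp frame. The rest of the arm is a bar 26 mm wide, top at the same level.
- pawl (a joint): Pawl angle (rad): 0 = nose fully in the teeth, as it starts; grows as its tab is pressed down; stop at 0.5. The nose clears the teeth above 0.12; count it free above 0.25. Its stiff pivot keeps it where it is left (no spring). About 2 to 5 N down on the tab moves it (up to 15 N at first where a tooth bears on the nose).
- pawl_tab (a point): Centre of the top face of the pawl's tab: flat dark steel, 42 mm (clamp x) by 36 mm (clamp y), 10 thick, at the pawl's end away from the arm, 58 mm beyond the pawl's hinge axis; starts at (173, -24, 175) mm in the clamp frame. It tips down away from the arm; pressed down 15 mm the pawl is free (0.25 rad); full travel about 29 mm.
- mould: Loose closed two-part mould, grey resin, 110 x 100 x 60 mm, 0.9 kg, standing on the clamp's plate under the arm; origin at the centre of its underside. Its flat top is 72 mm above the bench. It must stay there (not moved by more than 12 mm).
- screwdriver: Bystander lying on the bench: screwdriver with orange handle, about 200 mm long, up to 30 mm thick; origin under its middle. Leave alone (not moved by more than 20 mm).
- jar: Bystander: small closed jar, 48 mm diameter, 60 mm tall; origin at the centre of its underside. Leave alone (not moved by more than 20 mm).
- tray: Bystander: open black compartment tray 100 x 70 x 24 mm; origin at the centre of its underside. Leave alone (not moved by more than 20 mm).
- limb: Bystander: puppet limb, steel rod with end blocks and a pink sleeve, 128 mm long, 26 mm thick; origin under its centre. Leave alone (not moved by more than 20 mm).
There are look-alikes about, which are no part of the job. What is meant by the mould is not turquoise, and is the smaller of those in its own colour.

How it is judged:
On the way, in this order (a step that is already met when the one before it is completed fails the run):
1. the pawl is pressed free of the teeth while the arm is still up (value of joint pawl above 0.25 rad and value of joint press_arm above 0.28 rad), for 0.2 s.
2. the arm is pushed down onto the mould (value of joint press_arm below 0.03 rad), for 0.2 s.
At the end, for the whole second after the job is handed in: The arm is down on the mould (angle within -0.04 to 0.03 rad of level), the pawl is still clear of the teeth (above 0.25 rad), the mould is within 12 mm and every bystander within 20 mm of where it started, all at rest (value of joint press_arm between -0.04 and 0.03 rad and value of joint pawl above 0.25 rad and distance of mould from where it was at the start of the episode below 0.012 m and linear speed of mould below 0.02 m/s and distance of each of screwdriver, jar, tray, limb from where it was at the start of the episode below 0.02 m); the robot touches nothing.
It fails at once if the clamp is forced (over 25 N) while the pawl is still in the teeth (value of joint pawl below 0.2 rad and contact force between the fingers and clamp above 25 N).
It fails at once if the arm is lifted (value of joint press_arm above 0.84 rad).
It fails at once if the mould is lifted or shifted (distance of mould from where it was at the start of the episode above 0.012 m).
It fails at once if a bystander is lifted or moved (distance of any of screwdriver, jar, tray, limb from where it was at the start of the episode above 0.02 m).
It also fails if it takes over 45 s, if anything falls off the work surface, if the arm or the gripper's body presses on something with over 40 N, if the wrist force passes 120 N, or if a joint passes its speed limit or range.

## Working session

There is one attempt and no reset: what is moved stays moved. The work goes in short steps, Python scripts to look and compute and a tool call to move; the robot and the scene stay as the last step left them, time stands still between calls to the robot, and variables do not carry over. Pictures are saved under pics/ and viewed, and the job is handed in when it is done.

Besides the shell and the picture viewer there is one more tool, called after "Emit:" as name(argument=value, ...), one argument or row to a line, values as JSON. arm_command: Moves the arm, as the interface text tells. Its arguments: {"type":"object","properties":{"moves":{"type":"array"},"jaw":{"type":"number"}},"required":["moves"]}

```bash
ls; mkdir -p pics
cat > shot.py <<'E'
from bench import bot
import cv2,sys,pickle
tag=sys.argv[1]
names=sys.argv[2:] or ["side","top"]
for n in names:
    c=bot.capture(n)
    cv2.imwrite(f"pics/{tag}_{n}.png",cv2.resize(c["image"][:,:,::-1],(784,588),interpolation=cv2.INTER_CUBIC))
    pickle.dump(c,open(f"{tag}_{n}.pkl","wb"))
    print(n,c["K"].tolist() if hasattr(c["K"],'tolist') else c["K"],c["D"],c["R"],c["t"])
    for th in ["clamp","press_arm","palm","pawl","pawl_tab","mould"]:
        try:
            print(th,[(r["position"],round(r["score"],2)) for r in bot.find_in(th,c)][:4])
        except Exception as e: print(th,e)
print(bot.observe())
E
python3 shot.py a
```

```text
pics
side [[515.337151396826, 0.0, 280.5727265244511], [0.0, 515.337151396826, 211.14283156364593], [0.0, 0.0, 1.0]] [-0.07586665  0.          0.          0.          0.        ] [[-0.73989793 -0.67259579 -0.01288266]
 [-0.42634437  0.48364694 -0.76440573]
 [ 0.52036673 -0.56008976 -0.6446068 ]] [0.39650602 0.340526   0.95280946]
clamp [([251.9, 257.9], 0.9)]
press_arm [([277.1, 209.7], 0.61)]
palm [([278.9, 207.7], 0.75), ([300.7, 237.4], 0.35)]
pawl [([201.9, 228.2], 0.71)]
pawl_tab [([197.2, 226.7], 0.55)]
mould [([345.6, 182.6], 0.95), ([302.2, 235.6], 0.92), ([406.6, 226.8], 0.58)]
top [[468.16542933515717, 0.0, 269.65813140865146], [0.0, 468.16542933515717, 214.24054434026993], [0.0, 0.0, 1.0]] [-0.13258689  0.          0.          0.          0.        ] [[ 0.00586805 -0.99981302 -0.01842524]
 [-0.98618554 -0.00273587 -0.16562187]
 [ 0.16554049  0.01914259 -0.98601719]] [-0.02756302  0.54300307  1.05603184]
clamp [([239.4, 214.5], 0.64)]
press_arm [([271.8, 210.6], 0.67)]
palm [([272.5, 209.4], 0.79)]
pawl [([177.4, 174.1], 0.89)]
pawl_tab []
mould [([385.8, 203.8], 0.86), ([383.4, 309.7], 0.74), ([282.6, 237.0], 0.69)]
{'clock': 0.7, 'joint_positions': array([-1.30401635e+00,  2.75857233e-01,  1.50490872e+00,  1.79468467e-05,
        1.36066777e+00, -1.20967059e-01]), 'dq': array([-0.000267  , -0.00049686, -0.00124374, -0.00127286,  0.00073011,
       -0.00032926]), 'joint_torque': array([ 7.26020207e-04, -4.04314578e+01, -2.37457699e+01,  7.01201241e-02,
        2.46437732e-02,  1.89240922e-05]), 'ee_pos': array([ 0.21744088, -0.53234962,  0.18061395]), 'orientation': array([ 2.60773073e+00, -1.75179207e+00,  2.06941651e-04]), 'ft_force': array([-0.39707459,  0.32195041,  0.33854268]), 'torque': array([ 0.02229398, -0.02574232, -0.01174407]), 'opening': 0.09375985022255405}
```

View pics/a_side.png

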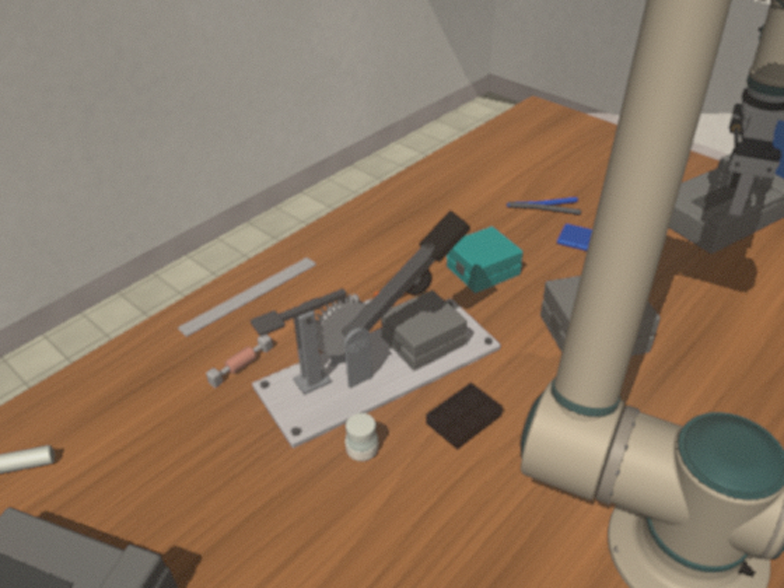

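View pics/a_top.png

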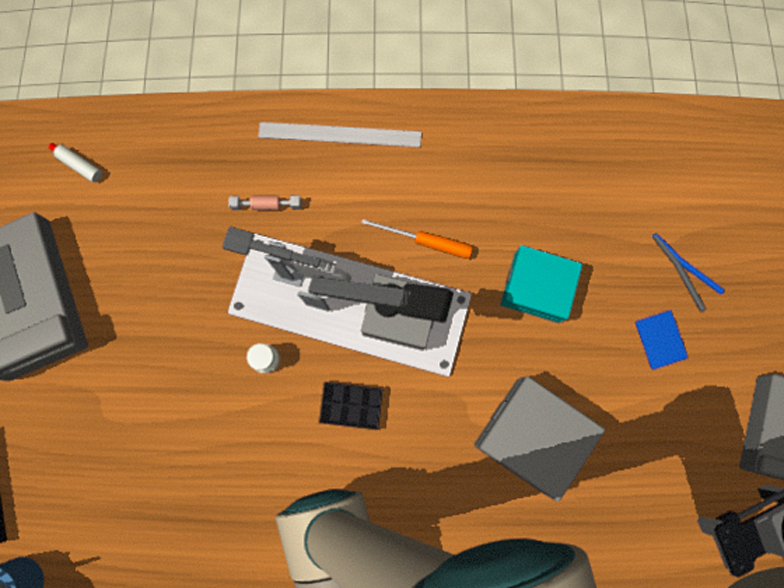

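```bash
cat > fit.py <<'E'
import pickle,numpy as np,cv2
from scipy.optimize import least_squares
C={n:pickle.load(open(f"a_{n}.pkl","rb")) for n in("side","top")}
def proj(c,P): 
    r,_=cv2.Rodrigues(np.array(c["R"])); return cv2.projectPoints(np.atleast_2d(P).astype(float),r,np.array(c["t"]),np.array(c["K"]),np.array(c["D"]))[0][:,0]
def W(p,P):
    P=np.atleast_2d(P); s,co=np.sin(p[2]),np.cos(p[2])
    return np.c_[p[0]+co*P[:,0]-s*P[:,1],p[1]+s*P[:,0]+co*P[:,1],P[:,2]]
if __name__=="__main__":
    a=.2;b=.075;h=.012
    obs={"top":[((a,b,h),(229,313)),((-a,b,h),(450,376)),((-a,-b,h),(470,291)),((.173,-.024,.175),(238.5,240.5))],
     "side":[((a,b,h),(294,439)),((a,-b,h),(253,386)),((-a,b,h),(498,346)),((.173,-.024,.175),(266,322))]}
    def res(p):
        return np.concatenate([(proj(C[n],W(p,[o[0] for o in obs[n]]))*1.4-np.array([o[1] for o in obs[n]])).ravel() for n in obs])
    s=least_squares(res,[.5,.05,1.4],loss="soft_l1"); p=s.x
    print(p,np.degrees(p[2]),res(p).reshape(-1,2).round(1).tolist())
    np.save("pose.npy",p)
    # arm angle from palm: centre top face
    po={"top":np.array([427,301]),"side":np.array([446,232])}
    def palm(q): return np.array([.05-.215*np.cos(q)+ -(-.01*np.sin(q)),0,.1+.215*np.sin(q)+.01*np.cos(q)])
    for q in np.arange(.45,.8,.05):
        print(round(q,2),[(proj(C[n],W(p,palm(q)))*1.4).round(0).tolist() for n in C])
    tab=W(p,[.173,-.024,.175])[0]; print("tab",tab)
    for n in C:
        im=cv2.resize(C[n]["image"][:,:,::-1],(784,588)).copy()
        for z in(h,):
            q=(proj(C[n],W(p,[(a,b,z),(a,-b,z),(-a,-b,z),(-a,b,z)]))*1.4).astype(int); cv2.polylines(im,[q],True,(0,255,0),1)
        q=(proj(C[n],W(p,[(.194,-.006,.175),(.194,-.042,.175),(.152,-.042,.175),(.152,-.006,.175)]))*1.4).astype(int); cv2.polylines(im,[q],True,(0,0,255),1)
        for qq,col in((.5,(255,0,0)),(.6,(0,255,255)),(.7,(255,0,255))):
            cc=palm(qq);u=np.array([-np.cos(qq),0,np.sin(qq)])*.0375;v=np.array([0,.023,0])
            q=(proj(C[n],W(p,[cc+u+v,cc+u-v,cc-u-v,cc-u+v]))*1.4).astype(int); cv2.polylines(im,[q],True,col,1)
        x0,y0=(200,180)
        cv2.imwrite(f"pics/fit_{n}.png",cv2.resize(im[y0:y0+270,x0:x0+330],(770,630))[:600])
E
python3 fit.py
```

```text
[0.54380908 0.02504677 1.30670614] 74.868747158929 [[-1.8, 0.7], [-0.1, -0.8], [1.5, 0.5], [-1.2, 0.1], [-1.1, 4.3], [-1.1, -3.8], [2.3, -3.7], [1.5, -2.1]]
0.45 [[[451.0, 243.0]], [[434.0, 306.0]]]
0.5 [[[448.0, 239.0]], [[431.0, 304.0]]]
0.55 [[[445.0, 236.0]], [[427.0, 302.0]]]
0.6 [[[442.0, 233.0]], [[423.0, 300.0]]]
0.65 [[[439.0, 230.0]], [[419.0, 298.0]]]
0.7 [[[435.0, 227.0]], [[414.0, 296.0]]]
0.75 [[[431.0, 224.0]], [[409.0, 293.0]]]
tab [0.61213539 0.18578418 0.175     ]
```

View pics/fit_side.png

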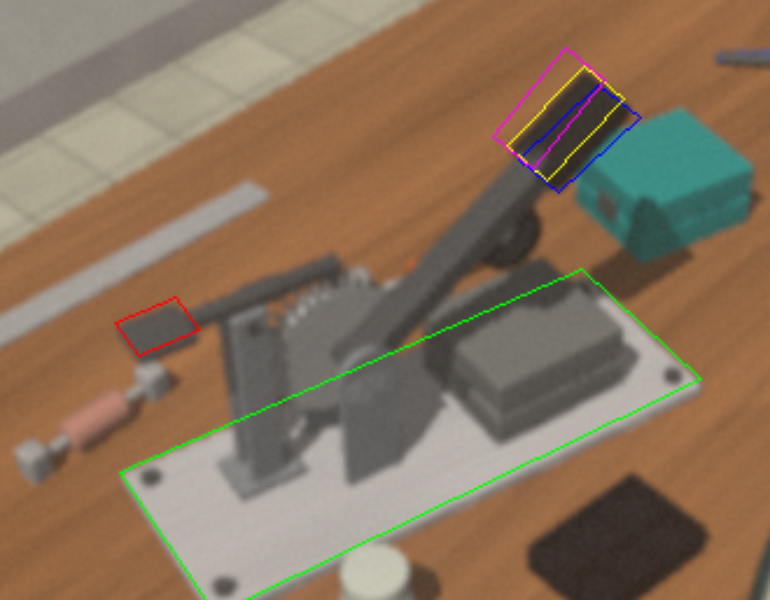

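View pics/fit_top.png

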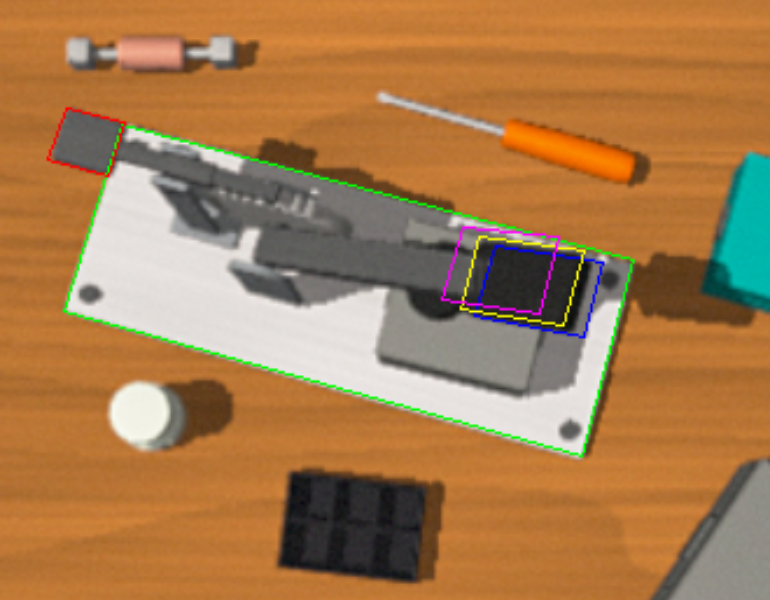

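```bash
cat > go.py <<'E'
import sys,numpy as np
from bench import bot
from scipy.spatial.transform import Rotation as R
from fit import W
p=np.load("pose.npy"); s=bot.observe()
def d(P,clamp=True):
    T=W(p,P)[0] if clamp else np.array(P)
    return T,(R.from_rotvec(s["orientation"]).inv().apply(T-s["ee_pos"])/.025).round(2)
for a in sys.argv[1:]:
    P=[float(x) for x in a.split(",")]; print(a,*d(P))
print(s["clock"],s["ee_pos"],s["ft_force"],s["opening"],R.from_rotvec(s["orientation"]).as_matrix().round(3).tolist())
E
python3 go.py .177,-.024,.34 .177,-.024,.2
```

```text
.177,-.024,.34 [0.61317951 0.1896455  0.34      ] [-20.75 -25.57  -6.38]
.177,-.024,.2 [0.61317951 0.1896455  0.2       ] [-20.75 -25.57  -0.78]
0.7 [ 0.21744088 -0.53234962  0.18061395] [-0.39707459  0.32195041  0.33854268] 0.09375985022255405 [[0.378, -0.926, 0.0], [-0.926, -0.378, -0.0], [0.0, 0.0, -1.0]]
```

Emit:
arm_command(
  jaw=0,
  moves=[
    [[0, 0, -1.5], 0],
    [[0, 0, -3], 0],
    [[0, 0, -4.5], 0],
    [[0, 0, -6.4], 0],
    [[-1, -1.2, -6.4], 0],
    [[-2, -2.4, -6.4], 0],
    [[-3, -3.6, -6.4], 0],
    [[-4, -4.9, -6.4], 0],
    [[-5, -6.1, -6.4], 0],
    [[-6, -7.3, -6.4], 0],
    [[-7, -8.6, -6.4], 0],
    [[-8, -9.8, -6.4], 0],
    [[-9, -11, -6.4], 0],
    [[-10, -12.3, -6.4], 0],
    [[-11, -13.5, -6.4], 0],
    [[-12, -14.8, -6.4], 0],
    [[-13, -16, -6.4], 0],
  ],
)

```text
clock: 2.12
ee_pos: [0.4655, -0.0781, 0.3408]
orientation: [-2.608, 1.751, -0.002]
ft_force: [0.4, -0.2, 0.8]
opening: 0.0001
```

```bash
python3 go.py .177,-.024,.34 .177,-.024,.2
```

```text
.177,-.024,.34 [0.61317951 0.1896455  0.34      ] [-7.68 -9.52  0.03]
.177,-.024,.2 [0.61317951 0.1896455  0.2       ] [-7.68 -9.52  5.63]
2.1167 [ 0.46549774 -0.07814513  0.34083432] [ 0.36227158 -0.23847347  0.75246522] 0.0001031018091685119 [[0.378, -0.926, 0.001], [-0.926, -0.378, -0.0], [0.001, -0.001, -1.0]]
```

Emit:
arm_command(
  moves=[
    [[-1.0, -1.2, 0], 0],
    [[-2, -2.4, 0], 0],
    [[-3, -3.7, 0], 0],
    [[-4, -4.9, 0], 0],
    [[-5, -6.2, 0], 0],
    [[-6, -7.4, 0], 0],
    [[-7, -8.6, 0], 0],
    [[-7.68, -9.52, 0], 0],
    [[-7.68, -9.52, 0.5], 0],
    [[-7.68, -9.52, 1.5], 0],
    [[-7.68, -9.52, 2.5], 0],
    [[-7.68, -9.52, 3.5], 0],
    [[-7.68, -9.52, 4.5], 0],
    [[-7.68, -9.52, 5.4], 0],
    [[-7.68, -9.52, 5.4], 0],
  ],
)

```text
clock: 3.37
ee_pos: [0.61, 0.1889, 0.2007]
orientation: [2.602, -1.748, -0.009]
ft_force: [-1.3, -0.7, -1.0]
opening: 0.0009
```

```bash
python3 go.py .177,-.024,.18; python3 shot.py b >/dev/null
python3 - <<'E'
import cv2
a=cv2.imread("pics/b_side.png")[200:450,170:520];b=cv2.imread("pics/b_top.png")[150:400,190:540]
cv2.imwrite("pics/b2.png",cv2.resize(cv2.hconcat([a,b]),(800,286),interpolation=cv2.INTER_CUBIC))
E
```

```text
.177,-.024,.18 [0.61317951 0.1896455  0.18      ] [ 0.02 -0.13  0.83]
3.3667 [0.61004224 0.18893822 0.20066771] [-1.28770644 -0.70499027 -1.02808906] 0.0008966483107189003 [[0.378, -0.926, -0.009], [-0.926, -0.378, -0.002], [-0.001, 0.009, -1.0]]
```

View pics/b2.png

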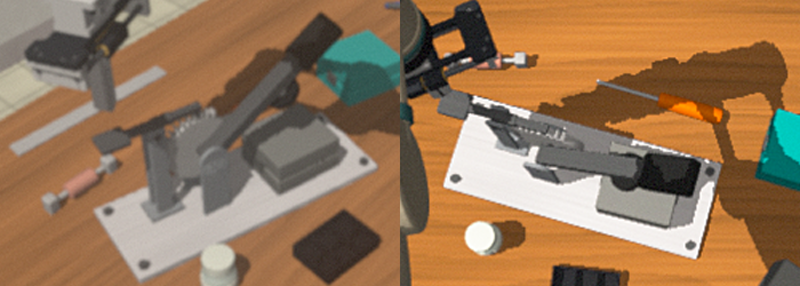

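Run:
```python
import cv2,pickle,numpy as np
from fit import proj,W
p=np.load("pose.npy")
for n in("side","top"):
    c=pickle.load(open(f"b_{n}.pkl","rb")); im=cv2.resize(c["image"][:,:,::-1],None,fx=4,fy=4,interpolation=cv2.INTER_CUBIC)
    for P,col in(([.610,.1889,.2007],(0,0,255)),([.610,.1889,.175],(255,0,255)),(W(p,[.173,-.024,.175])[0],(0,255,0))):
        q=(proj(c,P)[0]*4).astype(int); print(n,q/4); cv2.circle(im,tuple(map(int,q)),5,col,-1)
    x,y=q; cv2.imwrite(f"pics/b3{n}.png",im[max(0,y-250):y+200,max(0,x-250):x+300])
```

```text
side [188.75 220.25]
side [190.5 229.5]
side [191.  228.5]
top [165.  169.5]
top [168.   172.75]
top [169.5  171.75]
```

View pics/b3side.png

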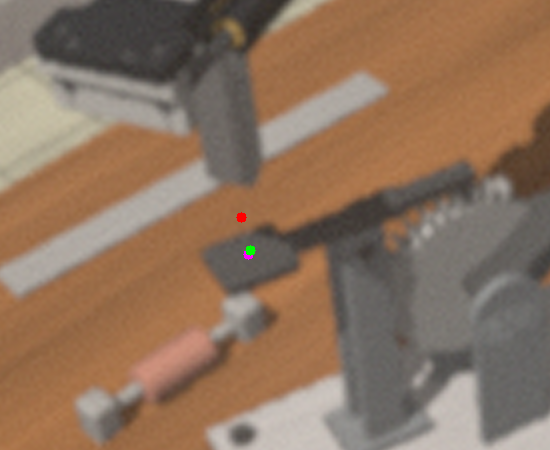

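View pics/b3top.png

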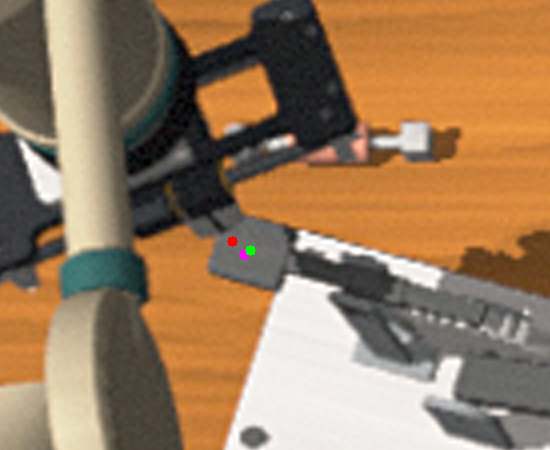

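```bash
python3 go.py .177,-.024,.18; python3 shot.py c | tail -1
python3 - <<'E'
import cv2,pickle,numpy as np
from fit import proj,W
from bench import bot
e=bot.observe()["ee_pos"];o=[]
for n in("side","top"):
    c=pickle.load(open(f"c_{n}.pkl","rb")); im=cv2.resize(c["image"][:,:,::-1],None,fx=4,fy=4,interpolation=cv2.INTER_CUBIC)
    q=(proj(c,e)[0]*4).astype(int);cv2.circle(im,tuple(map(int,q)),4,(0,0,255),-1)
    x,y=q; o.append(im[y-200:y+200,x-200:x+200])
cv2.imwrite("pics/c3.png",cv2.hconcat(o))
E
```

```text
.177,-.024,.18 [0.61317951 0.1896455  0.18      ] [-0.01  0.01  1.04]
4.0667 [0.61339254 0.18958316 0.20605881] [ 0.09350408 -0.29994514  0.09828546] 8.20811233500716e-05 [[0.378, -0.926, 0.001], [-0.926, -0.378, -0.0], [0.001, -0.001, -1.0]]
       -7.38764741e-02,  5.42090925e-05]), 'ee_pos': array([0.61334714, 0.18953996, 0.20587999]), 'orientation': array([-2.60779466e+00,  1.75145456e+00, -1.67268117e-03]), 'ft_force': array([0.70493746, 0.3561333 , 0.98897027]), 'torque': array([ 0.05348198,  0.02758103, -0.0149101 ]), 'opening': 0.00040261570478868205}
```

View pics/c3.png

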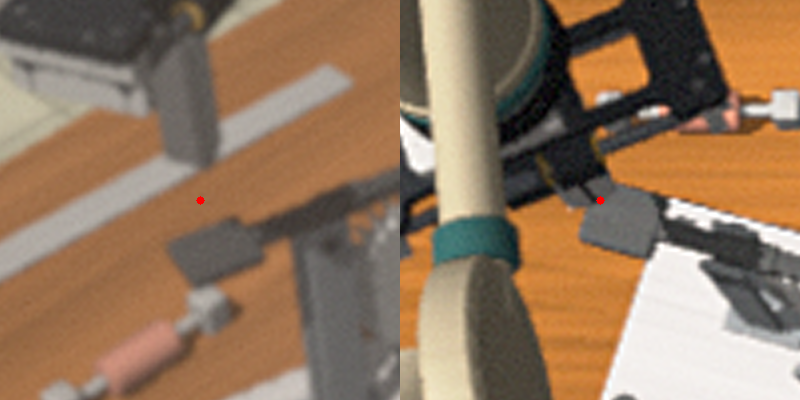

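Emit:
arm_command(
  moves=[
    [[0, 0, 0.3], 0],
    [[0, 0, 0.6], 0],
    [[0, 0, 0.9], 0],
    [[0, 0, 1.05], 0],
    [[0, 0, 1.15], 0],
    [[0, 0, 1.2], 0],
    [[0, 0, 1.25], 0],
    [[0, 0, 1.3], 0],
    [[0, 0, 1.35], 0],
    [[0, 0, 1.4], 0],
    [[0, 0, 1.45], 0],
    [[0, 0, 1.45], 0],
  ],
)

```text
clock: 5.77
ee_pos: [0.6132, 0.1895, 0.1694]
orientation: [-2.608, 1.751, -0.001]
ft_force: [-0.1, 0.4, 0.6]
opening: 0.0004
```

```bash
cat > look.py <<'E'
import sys,cv2,pickle,numpy as np
from fit import proj,W
from bench import bot
e=bot.observe();print(e["clock"],e["ee_pos"],e["ft_force"]);o=[];e=e["ee_pos"]
for n in("side","top"):
    c=bot.capture(n); im=cv2.resize(c["image"][:,:,::-1],None,fx=4,fy=4,interpolation=cv2.INTER_CUBIC)
    q=(proj(c,e)[0]*4).astype(int);cv2.circle(im,tuple(map(int,q)),4,(0,0,255),-1)
    x,y=q; o.append(im[y-200:y+200,x-200:x+200])
cv2.imwrite(f"pics/{sys.argv[1]}.png",cv2.hconcat(o))
E
python3 look.py d
```

```text
5.7667 [0.61324365 0.18953045 0.16944135] [-0.06091714  0.40390249  0.56061365]
```

View pics/d.png

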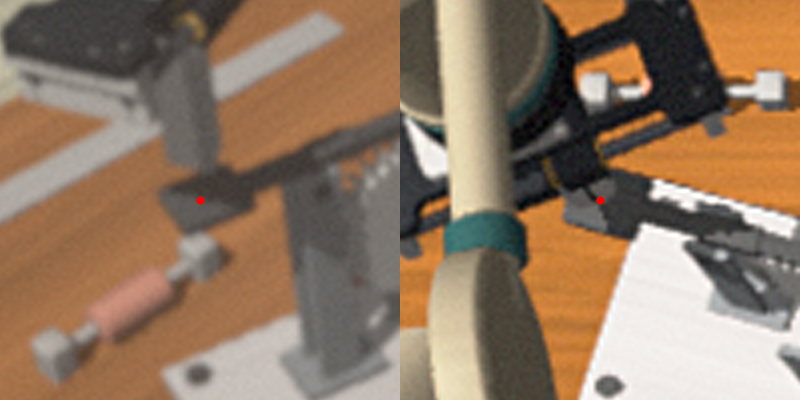

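Emit:
arm_command(
  moves=[
    [[0, 0, 0.06], 0],
    [[0, 0, 0.12], 0],
    [[0, 0, 0.18], 0],
    [[0, 0, 0.24], 0],
    [[0, 0, 0.3], 0],
    [[0, 0, 0.36], 0],
    [[0, 0, 0.42], 0],
    [[0, 0, 0.48], 0],
  ],
)

```text
clock: 6.53
ee_pos: [0.6134, 0.1896, 0.1575]
orientation: [-2.608, 1.751, -0.002]
ft_force: [0.6, -0.5, 0.8]
opening: 0.0001
```

Emit:
arm_command(
  moves=[
    [[0, 0, 0.04], 0],
    [[0, 0, 0.08], 0],
    [[0, 0, 0.12], 0],
    [[0, 0, 0.16], 0],
    [[0, 0, 0.2], 0],
    [[0, 0, 0.24], 0],
    [[0, 0, 0.28], 0],
  ],
)

```text
clock: 7.12
ee_pos: [0.6134, 0.1895, 0.1504]
orientation: [-2.608, 1.751, -0.002]
ft_force: [-0.5, 0.0, 1.1]
opening: 0.0007
```

```bash
python3 look.py e
```

```text
7.1167 [0.6134249  0.1895411  0.15040774] [-0.50251788  0.04022018  1.06974046]
```

View pics/e.png

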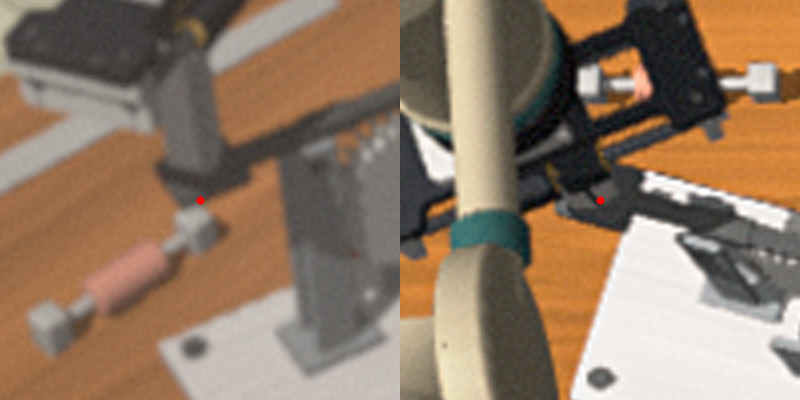

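Emit:
arm_command(
  moves=[
    [[0, 0, 0.04], 0],
    [[0, 0, 0.08], 0],
    [[0, 0, 0.12], 0],
    [[0, 0, 0.16], 0],
    [[0, 0, 0.2], 0],
  ],
)

```text
clock: 7.63
ee_pos: [0.6138, 0.1903, 0.1457]
orientation: [-2.606, 1.75, -0.002]
ft_force: [0.3, 2.2, 2.2]
opening: 0.0008
```

Emit:
arm_command(
  moves=[
    [[0, 0, 0.04], 0],
    [[0, 0, 0.08], 0],
    [[0, 0, 0.12], 0],
    [[0, 0, 0.16], 0],
    [[0, 0, 0.2], 0],
  ],
)

```text
clock: 8.05
ee_pos: [0.614, 0.1906, 0.1407]
orientation: [-2.606, 1.75, -0.002]
ft_force: [0.9, 1.9, 3.1]
opening: 0.0004
```

```bash
python3 look.py f
```

```text
8.05 [0.61399574 0.19055224 0.14068465] [0.86185635 1.9021995  3.05946599]
```

View pics/f.png

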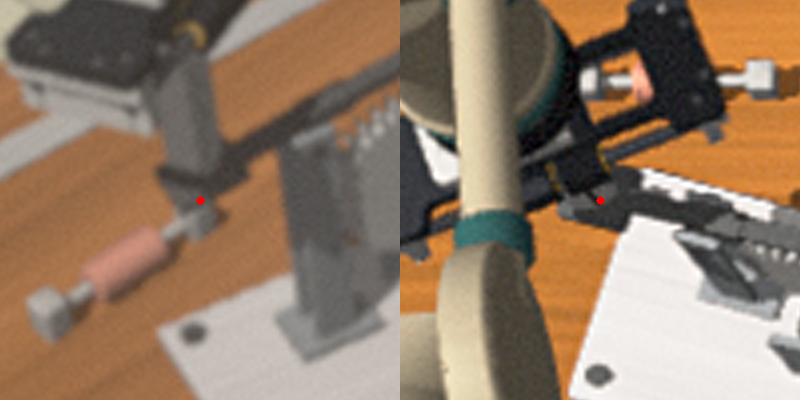

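Run:
```python
import cv2
o=[cv2.resize(cv2.imread(f"pics/{k}.png")[100:250,120:280],(400,375),interpolation=cv2.INTER_CUBIC) for k in "ef"]
cv2.imwrite("pics/ef.png",cv2.convertScaleAbs(cv2.hconcat(o),alpha=1.5))
```

```text
(no output)
```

View pics/ef.png

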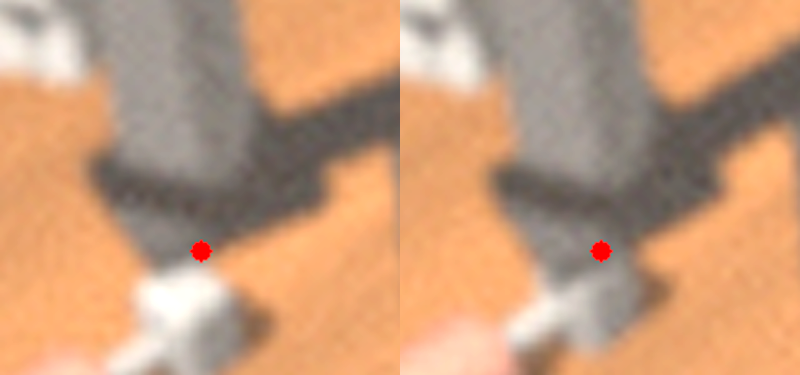

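Emit:
arm_command(
  moves=[
    [[0, 0, 0.05], 0],
    [[0, 0, 0.1], 0],
    [[0, 0, 0.15], 0],
    [[0, 0, 0.2], 0],
    [[0, 0, 0.25], 0],
    [[0, 0, 0.3], 0],
    [[0, 0, 0.35], 0],
    [[0, 0, 0.4], 0],
  ],
)

```text
clock: 8.82
ee_pos: [0.614, 0.1904, 0.1304]
orientation: [-2.606, 1.75, -0.002]
ft_force: [0.9, 3.1, 2.7]
opening: 0.0007
```

```bash
python3 look.py g
```

```text
8.8167 [0.61395197 0.19039973 0.13035844] [0.90855161 3.09816423 2.68992402]
```

View pics/g.png

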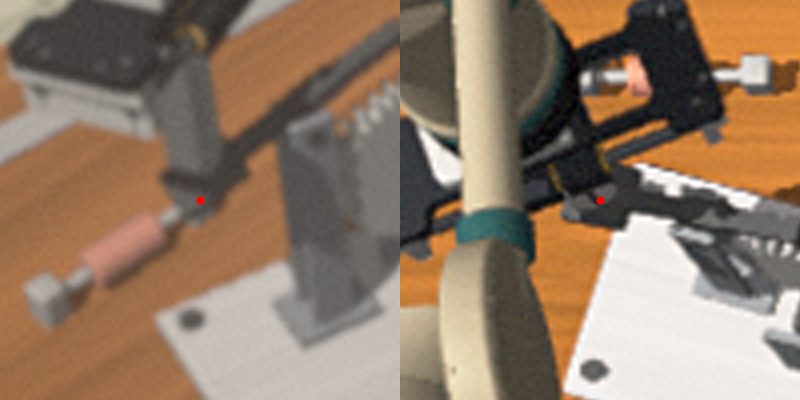

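Emit:
arm_command(
  moves=[
    [[0, 0, 0.05], 0],
    [[0, 0, 0.1], 0],
    [[0, 0, 0.15], 0],
    [[0, 0, 0.2], 0],
    [[0, 0, 0.25], 0],
    [[0, 0, 0.3], 0],
  ],
)

```text
clock: 9.42
ee_pos: [0.6138, 0.1896, 0.1227]
orientation: [-2.608, 1.751, -0.003]
ft_force: [-0.5, 0.5, 7.8]
opening: 0.0004
```

Emit:
arm_command(
  moves=[
    [[0, 0, 0.04], 0],
    [[0, 0, 0.08], 0],
    [[0, 0, 0.08], 0],
  ],
)

```text
clock: 9.67
ee_pos: [0.6139, 0.1894, 0.1225]
orientation: [-2.607, 1.751, -0.004]
ft_force: [-1.9, 1.2, 9.0]
opening: 0.0006
```

```bash
python3 look.py h
```

```text
9.6667 [0.61389572 0.18944318 0.12254732] [-1.87935113  1.24560547  9.04132727]
```

View pics/h.png

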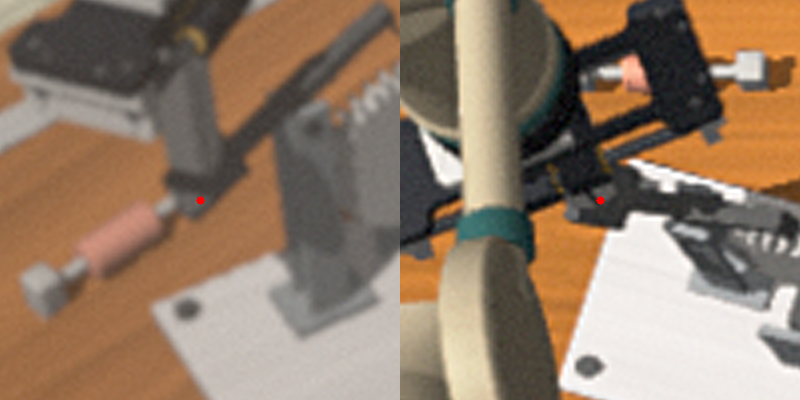

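```bash
python3 go.py .177,-.024,.30 -.13,0,.30 -.13,0,.25
```

```text
.177,-.024,.30 [0.61317951 0.1896455  0.3       ] [-0.01  0.   -7.1 ]
-.13,0,.30 [ 0.50987503 -0.10044618  0.3       ] [ 9.17  8.22 -7.11]
-.13,0,.25 [ 0.50987503 -0.10044618  0.25      ] [ 9.17  8.23 -5.11]
9.7667 [0.61388107 0.18948525 0.12254956] [-1.08371106  1.62553062 10.03229518] 0.00025795780130818935 [[0.379, -0.926, 0.003], [-0.926, -0.379, -0.0], [0.002, -0.003, -1.0]]
```

Emit:
arm_command(
  moves=[
    [[0, 0, -0.2], 0],
    [[0, 0, -1], 0],
    [[0, 0, -2.3], 0],
    [[0, 0, -3.7], 0],
    [[0, 0, -5], 0],
    [[0, 0, -6.2], 0],
    [[0, 0, -7.1], 0],
    [[1, 0.9, -7.1], 0],
    [[2, 1.8, -7.1], 0],
    [[3, 2.7, -7.1], 0],
    [[4, 3.6, -7.1], 0],
    [[5, 4.5, -7.1], 0],
    [[6, 5.4, -7.1], 0],
    [[7, 6.3, -7.1], 0],
    [[8, 7.2, -7.1], 0],
    [[9.17, 8.22, -7.1], 0],
    [[9.17, 8.22, -6.2], 0],
    [[9.17, 8.22, -5.4], 0],
    [[9.17, 8.22, -5.1], 0],
    [[9.17, 8.22, -5.1], 0],
  ],
)

```text
clock: 11.43
ee_pos: [0.5081, -0.1005, 0.2475]
orientation: [2.607, -1.752, -0.004]
ft_force: [0.7, 0.4, -0.6]
opening: 0.0003
```

```bash
python3 look.py i; python3 shot.py j >/dev/null
```

```text
11.4333 [ 0.50807576 -0.10046911  0.2475498 ] [ 0.74809797  0.39268368 -0.59735413]
```

View pics/i.png

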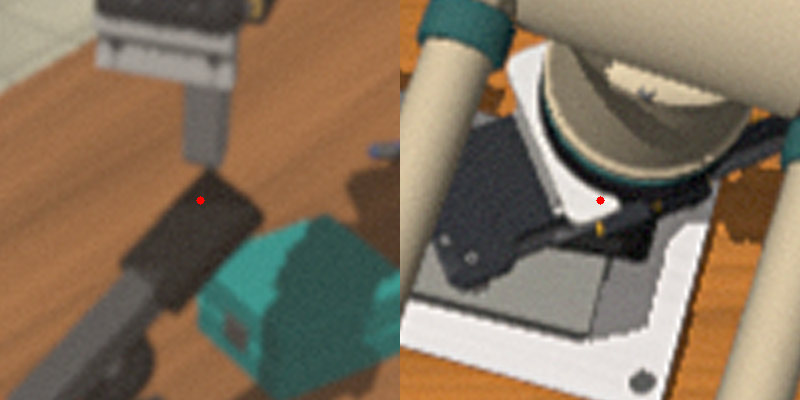

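View pics/j_side.png

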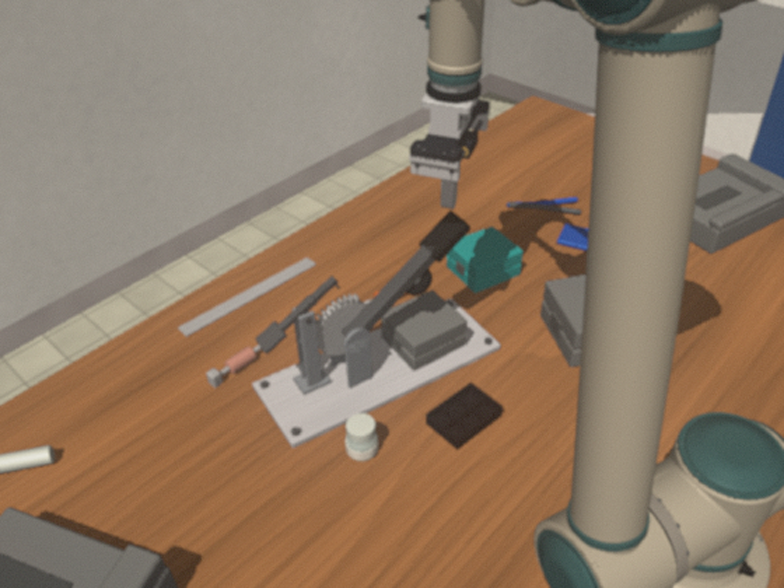

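View pics/j_top.png

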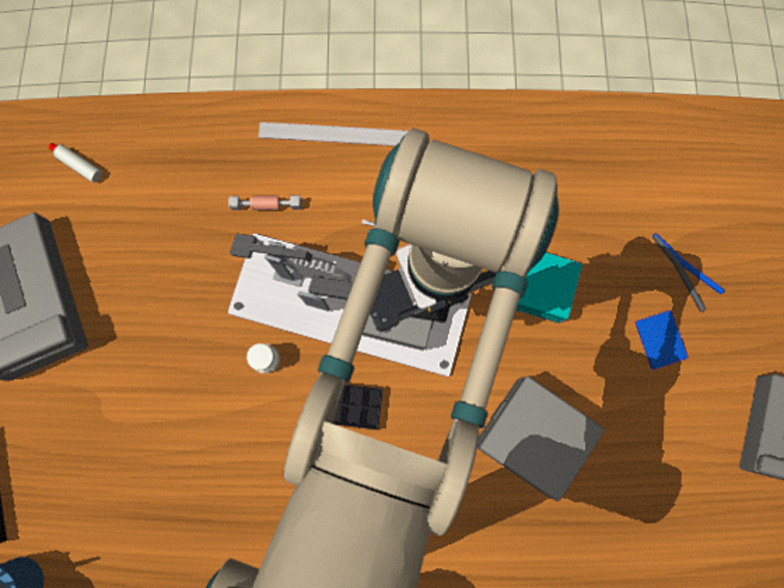

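Emit:
arm_command(
  moves=[
    [[0, 0, 0.4], 0],
    [[0, 0, 0.8], 0],
    [[0, 0, 1.1], 0],
    [[0, 0, 1.3], 0],
    [[0, 0, 1.4], 0],
    [[0, 0, 1.5], 0],
    [[0, 0, 1.6], 0],
    [[0, 0, 1.7], 0],
    [[0, 0, 1.8], 0],
  ],
)

```text
clock: 12.98
ee_pos: [0.5107, -0.1007, 0.2052]
orientation: [-2.607, 1.75, -0.007]
ft_force: [1.0, -0.3, 4.0]
opening: 0.0006
```

```bash
python3 look.py k;python3 go.py -.13,0,.2
```

```text
12.9833 [ 0.51067511 -0.10071551  0.20515815] [ 1.01565392 -0.25675807  4.04346301]
-.13,0,.2 [ 0.50987503 -0.10044618  0.2       ] [-0.01  0.02  0.19]
13.0833 [ 0.51054557 -0.1005018   0.20468245] [0.91815015 0.32763224 2.15782828] 0.0008095699693545159 [[0.378, -0.926, 0.004], [-0.926, -0.378, -0.0], [0.002, -0.003, -1.0]]
```

View pics/k.png

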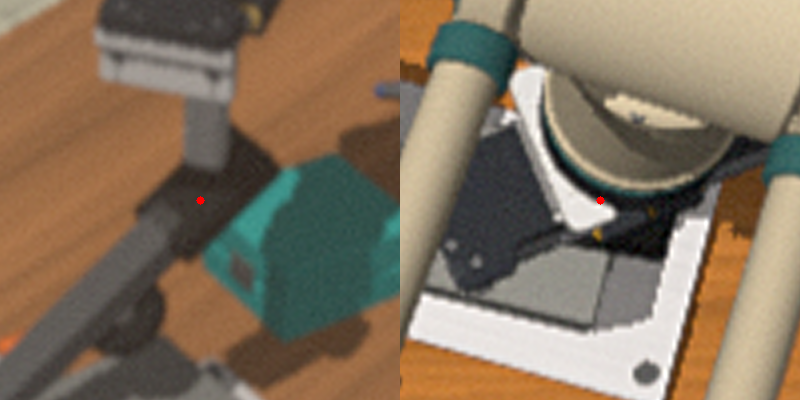

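Emit:
arm_command(
  moves=[
    [[0.1, 0.07, 0.2], 0],
    [[0.19, 0.15, 0.4], 0],
    [[0.27, 0.21, 0.6], 0],
    [[0.35, 0.27, 0.8], 0],
    [[0.42, 0.32, 1.0], 0],
    [[0.48, 0.36, 1.2], 0],
    [[0.54, 0.41, 1.4], 0],
    [[0.6, 0.46, 1.6], 0],
    [[0.67, 0.51, 1.8], 0],
    [[0.73, 0.56, 2.0], 0],
    [[0.78, 0.6, 2.2], 0],
    [[0.83, 0.63, 2.4], 0],
    [[0.83, 0.63, 2.4], 0],
  ],
)

```text
clock: 14.17
ee_pos: [0.5035, -0.1256, 0.1433]
orientation: [-2.606, 1.751, -0.002]
ft_force: [-0.2, -1.0, 1.1]
opening: 0.0006
```

```bash
python3 look.py l;python3 go.py -.16,0,.12 -.165,0,.083
```

```text
14.1667 [ 0.50345947 -0.12555835  0.14334734] [-0.20038958 -0.9996792   1.09478325]
-.16,0,.12 [ 0.5020441  -0.12940609  0.12      ] [0.14 0.12 0.95]
-.165,0,.083 [ 0.50073894 -0.13423275  0.083     ] [0.3  0.25 2.43]
14.2667 [ 0.50342247 -0.12495375  0.14374687] [-0.47594556  0.4223419   0.21054834] 0.00043230805843725147 [[0.378, -0.926, 0.002], [-0.926, -0.378, 0.001], [-0.0, -0.002, -1.0]]
```

View pics/l.png

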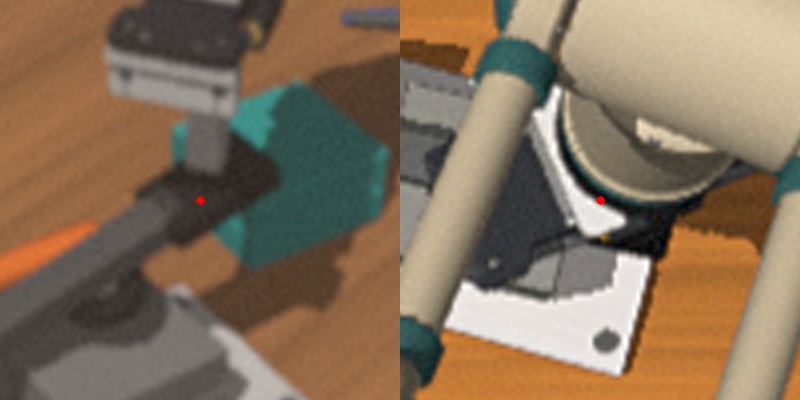

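Emit:
arm_command(
  moves=[
    [[0.04, 0.03, 0.2], 0],
    [[0.07, 0.06, 0.4], 0],
    [[0.1, 0.08, 0.6], 0],
    [[0.13, 0.1, 0.8], 0],
    [[0.16, 0.13, 1.0], 0],
    [[0.19, 0.15, 1.2], 0],
    [[0.22, 0.17, 1.4], 0],
    [[0.24, 0.19, 1.6], 0],
    [[0.26, 0.2, 1.75], 0],
    [[0.28, 0.22, 1.9], 0],
    [[0.29, 0.23, 2.0], 0],
    [[0.3, 0.24, 2.1], 0],
    [[0.3, 0.24, 2.1], 0],
  ],
)

```text
clock: 15.35
ee_pos: [0.5007, -0.1335, 0.0906]
orientation: [-2.605, 1.75, 0.0]
ft_force: [0.7, -0.6, 0.2]
opening: 0.0009
```

```bash
python3 look.py m;python3 go.py -.165,0,.083
```

```text
15.35 [ 0.50072134 -0.13354212  0.09062815] [ 0.67767937 -0.5899157   0.19177761]
-.165,0,.083 [ 0.50073894 -0.13423275  0.083     ] [ 0.04 -0.01  0.31]
15.45 [ 0.50008027 -0.13332774  0.09064953] [ 0.02479308 -0.24606277 -0.32051749] 0.0002826676595498129 [[0.378, -0.926, 0.0], [-0.926, -0.378, 0.003], [-0.002, -0.001, -1.0]]
```

View pics/m.png

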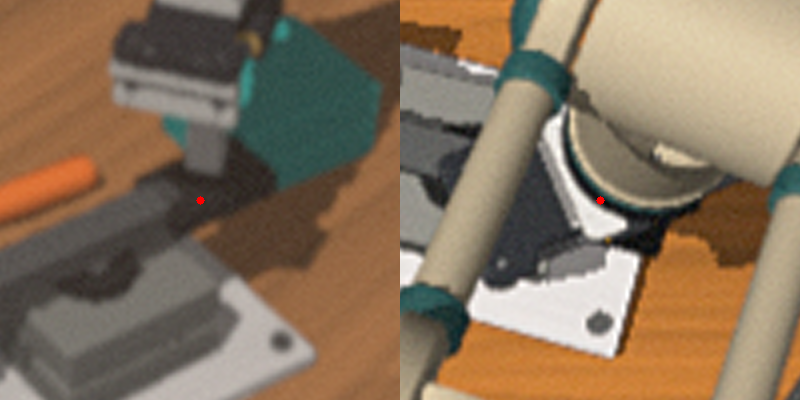

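Emit:
arm_command(
  moves=[
    [[0.01, 0, 0.05], 0],
    [[0.02, 0, 0.1], 0],
    [[0.03, 0, 0.15], 0],
    [[0.03, 0, 0.2], 0],
    [[0.03, 0, 0.24], 0],
    [[0.03, 0, 0.28], 0],
    [[0.03, 0, 0.28], 0],
  ],
)

```text
clock: 16.03
ee_pos: [0.5001, -0.1336, 0.0853]
orientation: [-2.605, 1.75, 0.002]
ft_force: [-3.4, 1.6, 13.7]
opening: 0.0002
```

Emit:
arm_command(
  moves=[
    [[0, 0, 0.05], 0],
    [[0, 0, 0.1], 0],
    [[0, 0, 0.1], 0],
    [[0, 0, 0.1], 0],
  ],
)

```text
clock: 16.37
ee_pos: [0.5001, -0.1336, 0.0852]
orientation: [-2.605, 1.75, 0.0]
ft_force: [-3.6, 0.5, 18.8]
opening: 0.0003
```

```bash
python3 look.py n
```

```text
16.3667 [ 0.50010064 -0.13361414  0.08522752] [-3.60088967  0.51007728 18.76250831]
```

View pics/n.png

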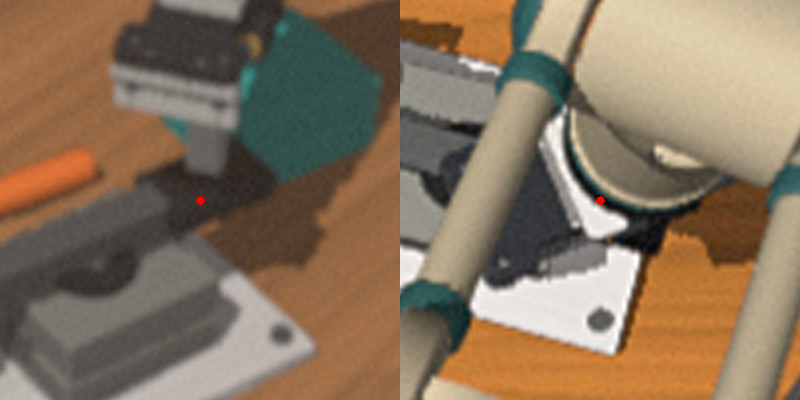

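Emit:
arm_command(
  moves=[
    [[0, 0, -0.2], 0],
    [[0, 0, -0.8], 0],
    [[0, 0, -2], 0],
    [[0, 0, -3.3], 0],
    [[0, 0, -4.6], 0],
    [[0, 0, -6], 0],
    [[0, 0, -7.4], 0],
    [[0.9, 0.9, -8], 0],
    [[1.9, 1.8, -8], 0],
    [[2.9, 2.7, -8], 0],
    [[3.9, 3.6, -8], 0],
    [[4.9, 4.5, -8], 0],
    [[5.9, 5.4, -8], 0],
    [[6.9, 6.3, -8], 0],
    [[7.9, 7.2, -8], 0],
    [[7.9, 7.2, -8], 0],
    [[7.9, 7.2, -8], 0],
  ],
)

```text
clock: 17.88
ee_pos: [0.407, -0.3861, 0.2832]
orientation: [-2.602, 1.753, 0.004]
ft_force: [-0.3, 0.4, -0.3]
opening: 0.0005
```

```bash
python3 shot.py z | grep -v "^ "
python3 - <<'E'
import cv2,pickle,numpy as np
from fit import proj,W
p=np.load("pose.npy")
for n in("side","top"):
    c=pickle.load(open(f"z_{n}.pkl","rb")); im=cv2.resize(c["image"][:,:,::-1],(784,588),interpolation=cv2.INTER_CUBIC)
    for q,col in((0,(0,255,0)),(.1,(0,0,255))):
        u=np.array([-np.cos(q),0,np.sin(q)]);nn=np.array([np.sin(q),0,np.cos(q)]);h=np.array([.05,0,.1]);v=np.array([0,.023,0]);k=h+.215*u+.01*nn
        Q=(proj(c,W(p,[k+.0375*u+v,k+.0375*u-v,k-.0375*u-v,k-.0375*u+v]))*1.4).astype(int);cv2.polylines(im,[Q],True,col,1)
    cv2.imwrite(f"pics/zz_{n}.png",cv2.resize(im[180:450,200:530],(720,589)))
E
```

```text
side [[515.337151396826, 0.0, 280.5727265244511], [0.0, 515.337151396826, 211.14283156364593], [0.0, 0.0, 1.0]] [-0.07586665  0.          0.          0.          0.        ] [[-0.73989793 -0.67259579 -0.01288266]
clamp [([250.7, 255.6], 0.77)]
press_arm [([276.2, 226.3], 0.86)]
palm []
pawl [([202.9, 235.8], 0.67)]
pawl_tab [([200.2, 234.1], 0.62)]
mould [([306.2, 240.6], 0.97), ([453.1, 228.9], 0.85), ([346.2, 181.4], 0.64)]
top [[468.16542933515717, 0.0, 269.65813140865146], [0.0, 468.16542933515717, 214.24054434026993], [0.0, 0.0, 1.0]] [-0.13258689  0.          0.          0.          0.        ] [[ 0.00586805 -0.99981302 -0.01842524]
clamp [([237.3, 218.5], 0.87)]
press_arm [([271.5, 217.4], 0.87)]
palm [([275.0, 217.2], 0.55)]
pawl [([178.6, 175.1], 0.64)]
pawl_tab [([178.3, 177.8], 0.89)]
mould [([287.0, 235.0], 0.84), ([384.6, 205.3], 0.82), ([382.9, 310.7], 0.77)]
{'clock': 18.5833, 'joint_positions': array([-0.88258461,  0.21538711,  1.33600046,  0.0028383 ,  1.59107273,
```

View pics/zz_side.png

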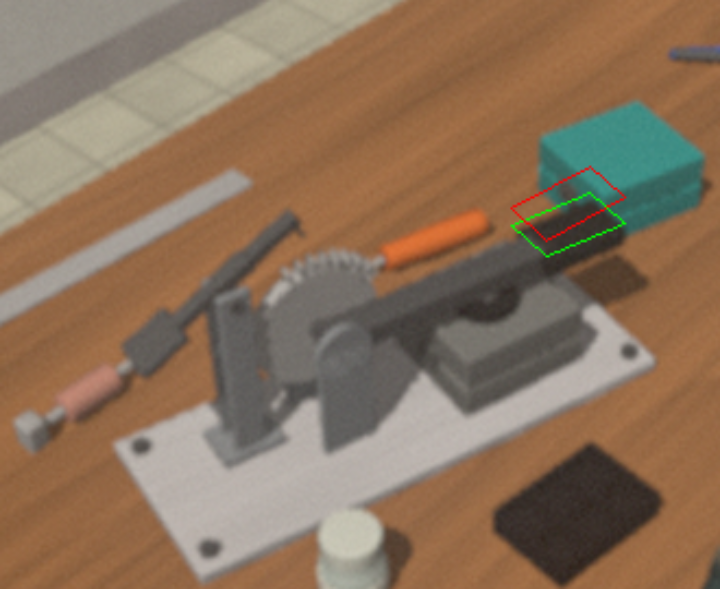

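View pics/z_top.png

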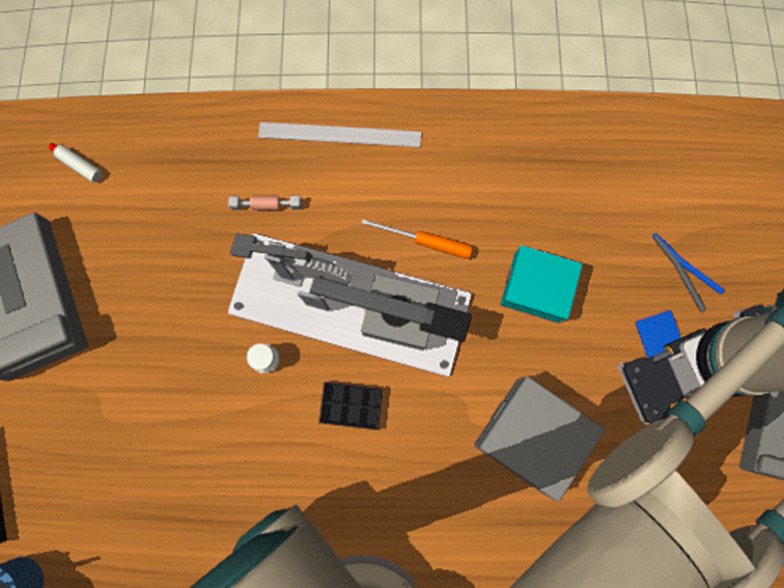

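```bash
python3 -c "
from bench import bot
print(bot.hand_in())"
```

```text
the job is handed in; nothing more can be done
None
```

I closed the clamp with two closed-finger pushes and handed the job in at about 18.6 s on the clock; no verdict was reported.

- **Pawl:** I pressed the tab straight down until it stopped moving. The force was about 3 N while it moved and about 10 N at the stop. The last pictures show the pawl still tipped and its nose clear of the teeth.
- **Clamp arm:** I pushed the end plate down along its arc until the foot met the mould. It held at 18.8 N with less than 0.2 mm of movement. Afterwards the plate matched the projected level outline in the side picture, sitting a few pixels lower, which is within my clamp-pose fit error.
- **Mould and bystanders:** In the before and after pictures the mould and the four bystanders appear unmoved. I compared these by eye and did not measure distances.
- **Robot:** It ended well clear of the clamp, with wrist force near zero.

**Disagreement:** the closed fingertips touched about 27 mm higher than the reported TCP suggested. This showed in both the pictures and the contacts. I handled it by descending slowly and watching the force.

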